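Clear the formulation bench: scale away in its drawer, pots in the crate

ROBOT

A 6-joint arm with a two-finger parallel gripper is mounted at the origin on the work surface. World frame = base frame: x ahead of the robot, y to its left, z up, the work surface at z = 0. Lengths are in m, angles in rad, forces in N, time in s.
With the tool pointing down it reaches from about 0.275 to 0.825 m from the base axis. Payload 4.9 kg.
Tool frame: the origin (TCP) lies on the centre line of the jaws, within the pads' length; the fingertips stand 22 mm ahead of it and the grasp point (between the pads) lies 3 mm ahead of it; z points along the fingers, y is the line along which they close (so a half turn about z gives the same grasp; the last joint's range is limited). The gripper opens to 85 mm and grips with 20 to 120 N. Pads are 22 mm wide; open, the fingers measure 114 mm over their backs; the gripper's body (76 mm by 85 mm) begins 54 mm behind the grasp point. The pads swing forward as they close: fully open they stand 13 mm farther back than shut.
Start: joints at [-1.315, 0.326, -0.193, 1.052, 0, 1.437], TCP at [0.209, -0.509, 0.253] pointing down, gripper open.
Joint ranges: [-2.65, 2.65], [-0.97, 1.79], [-1.3, 1.35], [-1.93, 2.1], [-1.47, 1.37], [-3.14, 3.14]. Speed limits (rad/s): [2.57, 2.57, 3.14, 3.14, 3.14, 3.14].

INTERFACE

Orientations are given as a rotation vector (axis times angle).
In Python, from bench import monitor, snapshot, workorder gives the robot as it stands.
- The arm moves only by the shell command python3 -m crank 'ROWS'. ROWS is JSON, a list of rows, each a list of 3 entries, a list of its own where there are three numbers: the closure, from -1 (fully open) to 1 (shut), then the shift along the tool's x, y, z in mm, then the turn, a rotation vector about the tool's x, y, z in rad. In form: [[fingers, [tx, ty, tz], [ax, ay, az]], ...]. A call has 1 to 20 rows; each row shifts and turns the commanded pose from where the row before left it, along the tool's axes as they then stand; what a row does not reach is not made up. A row lasts 1/8 s, in which the tool goes at most 62.5 mm and 10.7 degrees, less where a joint would pass 70% of its speed; a pose out of reach is approached as far as the arm can. A call with a gripper value outside its range is refused whole. The fingers move at their own pace and stop on an object; the grip force is fixed at half the most. Time passes only in rows, so rows that do not move let the fingers close. It gives the time, the measured TCP pose, the force, the opening and the grip force at its end, in the units of the state.
- monitor.state(): the state, without advancing time (a new reading comes with each control period).
- snapshot(name): name is "scene" or "top" or "wrist"; returns a dict with "img" (480x640x3 uint8, red, green, blue), "vfov" (degrees; the focal length in pixels is half the picture's height over the tangent of half this angle, whatever the lens; pixels are square), "cx", "cy" (the principal point, pixels), "dist_coeffs" ([k1, k2, p1, p2, k3] as OpenCV has them; the pictures are not rectified), "rvec" (rotation vector, rad) and "tvec" (3), from world to camera coordinates, as OpenCV has them; the wrist camera has in their place "mount" (4x4, takes a point from camera to tool coordinates, whose origin is the TCP and whose axes are the flange's). Camera axes: x right, y down, z forward; pixel columns grow to the right and rows downward; lengths in m; the calibration is good to about 2 mm. A picture is of the moment at which its call begins: read the wrist's pose just before it. There is no depth.
- workorder.sign_off(): hands the job in; it is judged then, once.
The state is a dict: "time": time; "joint_positions": joint angles; "dq": joint speeds; "tau": joint torques, N m; "position": TCP position; "tool_rot": TCP orientation; "force": force on the tool from outside, world axes, zero at the start; "wrist_torque": the same for the moment, N m; "finger_gap": opening from 0.0 (shut) to 1.0 (fully open); "grasp_force": force on a finger pad.
Only numpy, scipy, OpenCV 4.12 (cv2) and the standard library are available. Lean on these libraries where they do the work, as an engineer would, in place of code of your own. Each camera call takes 0.05 s, during which the arm holds its last target. There are 200 camera calls.

TASK

Clear up the cosmetics bench: pull the drawer well open, put the pocket scale (lying flat, pan up) and its brass calibration weight in it, and then slide the drawer fully shut without slamming it. Stand every small round cream pot on the bench upright in the white divided crate, one per cell, before or after that. Leave the mortar, the beaker and the tall green bottle where they are.

Things in the scene. Friction and masses are not known exactly. Their poses are not given: they have to be found in the camera images.
- pot1: squat cosmetic cream pot (amber glass with black lid), a plain upright cylinder 42 mm in diameter and 42 mm high, about 60 g; origin at the centre of its underside, z up. Stands on the bench at the start; absent in some runs.
- pot2: squat cosmetic cream pot (orange with silvery lid), a plain upright cylinder 42 mm in diameter and 42 mm high, about 60 g; origin at the centre of its underside, z up. Stands on the bench at the start; absent in some runs.
- pot3: squat cosmetic cream pot (blue with white lid), a plain upright cylinder 42 mm in diameter and 42 mm high, about 60 g; origin at the centre of its underside, z up. Stands on the bench at the start; absent in some runs.
- pot4: squat cosmetic cream pot (orange with silvery lid), a plain upright cylinder 42 mm in diameter and 42 mm high, about 60 g; origin at the centre of its underside, z up. Stands on the bench at the start; absent in some runs.
- pot5: squat cosmetic cream pot (amber glass with black lid), a plain upright cylinder 42 mm in diameter and 42 mm high, about 60 g; origin at the centre of its underside, z up. Stands on the bench at the start; absent in some runs.
- scale: dark pocket scale, a flat slab 100 x 56 x 20 mm, with bright steel pan and a blue display; about 150 g; origin at the centre of its underside, x along its 100 mm length, y across its 56 mm width, z up out of the pan.
- weight: brass calibration weight that belongs to the scale, an upright cylinder 31 mm in diameter and 36 mm high (it has a grooved knob top but can be gripped as a plain cylinder), 200 g; origin at the centre of its underside, z along its axis (up).
- crate_floor (a point): white shallow divided crate, fixed to the bench, 214 (x) x 144 (y) x 18 mm high, with 4 mm walls, dividers and floor; 3 cells along x by 2 along y, each about 66 mm square inside. This point is on the middle of the inner floor, 4 mm above the bench, axes along the crate's sides. Cell centres lie at x = -70, 0, +70 mm and y = -35, +35 mm from it. All cells are empty at the start.
- drawer (a joint): the single drawer of the low desktop unit: 0 = fully shut, grows in metres as it is pulled out, stop at 0.18. Starts ajar by 10 to 60 mm. Slides with about 1 N of friction plus light damping and stays where left; no catch.
- drawer_handle (a point): middle of the drawer's dark bar handle: a level bar 120 mm long along this frame's y, 11 mm thick, 35 mm in front of the white drawer front (bar centre to face), held near its two ends, 62 mm above the bench. The drawer moves out along this frame's -x and shuts along +x. The grey cabinet is 260 deep x 240 wide x 100 mm high, fixed to the bench.
- drawer_floor (a point): point on the drawer's inner floor, 22 mm above the bench, at the foot of the front wall, midway along it; moves with the drawer, axes as the handle's (+x into the drawer). The floor runs from x = 0 to 215 mm, y = -99 to +99 mm; its walls stand 56 mm above it, the front panel 66 mm. With the drawer out by q m, the floor is open to the sky from x = 0 to q - 0.006; the rest is under the cabinet top.
- mortar: bystander: white ceramic mortar with pestle, 110 mm wide, 50 mm high (pestle to about 95 mm); origin at the centre of its underside. Leave alone.
- beaker: bystander: glass beaker 70 mm wide, 85 mm high; origin at the centre of its underside. Leave alone.
- bottle: bystander: tall green glass bottle with white cap, 44 mm wide, 120 mm high; origin at the centre of its underside. Leave alone.
Not all that is in view belongs to the job. Of the things like the weight, leave any that is purple; of the rest the smaller one is meant.

How it is judged:
On the way, in this order (a step that is already met when the one before it is completed fails the run):
1. the scale, flat, and the weight both lie in the drawer while it stands open (out by more than 80 mm) (x of scale in the frame of drawer_floor between 0 and 0.215 m and y of scale in the frame of drawer_floor between -0.1 and 0.1 m and z of scale in the frame of drawer_floor between -0.005 and 0.012 m and angle between scale's own z axis and vertical below 0.15 rad and x of weight in the frame of drawer_floor between -0.002 and 0.217 m and y of weight in the frame of drawer_floor between -0.104 and 0.104 m and z of weight in the frame of drawer_floor between -0.005 and 0.035 m and value of joint drawer above 0.08 m), for 0.2 s.
2. the drawer is slid shut (value of joint drawer below 0.006 m), for 0.2 s.
At the end, for the whole second after the job is handed in: The drawer is shut (within 6 mm) with the scale lying flat, pan up (within 0.15 rad), on its floor and the weight in it; every pot present stands upright (within 0.15 rad) on the floor of a crate cell, one per cell; all at rest (x of scale in the frame of drawer_floor between 0 and 0.215 m and y of scale in the frame of drawer_floor between -0.1 and 0.1 m and z of scale in the frame of drawer_floor between -0.005 and 0.012 m and angle between each of scale, pot1, pot2, pot3, pot4, pot5's own z axis and vertical below 0.15 rad and x of weight in the frame of drawer_floor between -0.002 and 0.217 m and y of weight in the frame of drawer_floor between -0.104 and 0.104 m and z of weight in the frame of drawer_floor between -0.005 and 0.035 m and value of joint drawer below 0.006 m and linear speed of each of scale, weight, pot1, pot2, pot3, pot4, pot5 below 0.02 m/s and x of pot1 in the frame of crate_floor between -0.105 and 0.105 m and y of pot1 in the frame of crate_floor between -0.07 and 0.07 m and z of pot1 in the frame of crate_floor between -0.006 and 0.008 m and x of pot2 in the frame of crate_floor between -0.105 and 0.105 m and y of pot2 in the frame of crate_floor between -0.07 and 0.07 m and z of pot2 in the frame of crate_floor between -0.006 and 0.008 m and x of pot3 in the frame of crate_floor between -0.105 and 0.105 m and y of pot3 in the frame of crate_floor between -0.07 and 0.07 m and z of pot3 in the frame of crate_floor between -0.006 and 0.008 m and x of pot4 in the frame of crate_floor between -0.105 and 0.105 m and y of pot4 in the frame of crate_floor between -0.07 and 0.07 m and z of pot4 in the frame of crate_floor between -0.006 and 0.008 m and x of pot5 in the frame of crate_floor between -0.105 and 0.105 m and y of pot5 in the frame of crate_floor between -0.07 and 0.07 m and z of pot5 in the frame of crate_floor between -0.006 and 0.008 m); the robot touches nothing.
It fails at once if the mortar (bystander) is moved by more than 30 mm (distance of mortar from where it was at the start of the episode above 0.03 m).
It fails at once if the beaker (bystander) is moved by more than 30 mm (distance of beaker from where it was at the start of the episode above 0.03 m).
It fails at once if the bottle (bystander) is moved by more than 30 mm (distance of bottle from where it was at the start of the episode above 0.03 m).
It fails at once if the drawer is slammed (closing faster than 0.6 m/s) (velocity of joint drawer below -0.6 m/s).
Of pot1, pot2, pot3, pot4, pot5 only 3 to 5 are there at a start; the rules pass over those that are not, and their reading is None.
At some moment in a run one of scale, weight, pot1, pot2, pot3, pot4, pot5 may be knocked a few centimetres aside while the robot is not near it.
It also fails if it takes over 210 s, if anything falls off the work surface, if the arm or the gripper's body presses on something with over 40 N, if the wrist force passes 120 N, or if a joint passes its speed limit or range.

## Working session

There is one attempt and no reset: what is moved stays moved. The work goes in short steps, Python scripts to look and compute and a shell command to move; the robot and the scene stay as the last step left them, time stands still between calls to the robot, and variables do not carry over. Pictures are saved under pics/ and viewed, at most 14 in all, crops included, and the job is handed in when it is done.

```bash
ls; mkdir -p pics; cat > h.py <<'E'
import numpy as np, cv2
from bench import monitor, snapshot
from scipy.spatial.transform import Rotation as R
def cam(name):
    st=monitor.state(); s=snapshot(name)
    f=240/np.tan(np.radians(s["vfov"])/2)
    K=np.array([[f,0,s["cx"]],[0,f,s["cy"]],[0,0,1.]])
    if "rvec" in s and s["rvec"] is not None:
        Rc=R.from_rotvec(np.array(s["rvec"]).ravel()).as_matrix(); t=np.array(s["tvec"]).ravel()
    else:
        T=np.eye(4); T[:3,:3]=R.from_rotvec(st["tool_rot"]).as_matrix(); T[:3,3]=st["position"]
        M=np.linalg.inv(T@np.array(s["mount"])); Rc=M[:3,:3]; t=M[:3,3]
    return dict(img=s["img"],K=K,d=np.array(s["dist_coeffs"],float),R=Rc,t=t)
def save(c,fn,crop=None,k=1):
    im=c["img"][:,:,::-1]
    if crop: x0,y0,x1,y1=crop; im=im[y0:y1,x0:x1]
    cv2.imwrite(fn,cv2.resize(im,None,fx=k,fy=k,interpolation=cv2.INTER_CUBIC))
def back(c,uv,z):
    uv=np.array(uv,float).reshape(-1,1,2)
    n=cv2.undistortPoints(uv,c["K"],c["d"]).reshape(-1,2)
    ray=np.c_[n,np.ones(len(n))]@c["R"]; o=-c["R"].T@c["t"]
    return o+ray*((z-o[2])/ray[:,2])[:,None]
def proj(c,P):
    return cv2.projectPoints(np.array(P,float).reshape(-1,1,3),cv2.Rodrigues(c["R"])[0],c["t"],c["K"],c["d"])[0].reshape(-1,2)
def rows(target_pos=None):
    """shift in mm in tool axes to reach target pos (no rotation)"""
    s=monitor.state(); Rt=R.from_rotvec(s["tool_rot"]).as_matrix()
    return 1000*Rt.T@(np.array(target_pos)-s["position"])
E
python3 - <<'E'
from h import *
import pickle
np.set_printoptions(precision=3,suppress=True)
s=monitor.state(); print(s); print(R.from_rotvec(s["tool_rot"]).as_matrix())
for n in("scene","top"):
    c=cam(n); save(c,f"pics/{n}0.png"); pickle.dump(c,open(n+"0.pkl","wb")); print(n,c["K"][0,0],c["d"],-c["R"].T@c["t"])
E
```

```text
pics
{'time': 0.0, 'joint_positions': array([-1.315,  0.327, -0.194,  1.052, -0.   ,  1.437]), 'dq': array([ 0.   ,  0.   ,  0.001,  0.001, -0.001,  0.   ]), 'tau': array([  0.001, -44.34 ,  26.244,   0.016,  -0.   ,  -0.   ]), 'position': array([ 0.209, -0.508,  0.253]), 'tool_rot': array([-3.08 , -0.608,  0.   ]), 'force': array([-0.327, -0.2  ,  1.059]), 'wrist_torque': array([ 0.011, -0.03 ,  0.024]), 'grasp_force': 0.0, 'finger_gap': 1.005664913901633}
[[ 0.925  0.38  -0.   ]
 [ 0.38  -0.925  0.002]
 [ 0.    -0.002 -1.   ]]
scene 462.02032432613584 [-0.073  0.     0.     0.     0.   ] [ 1.164 -0.205  0.829]
top 559.4644337027983 [-0.133  0.     0.     0.     0.   ] [0.508 0.083 1.126]
```

View pics/top0.png

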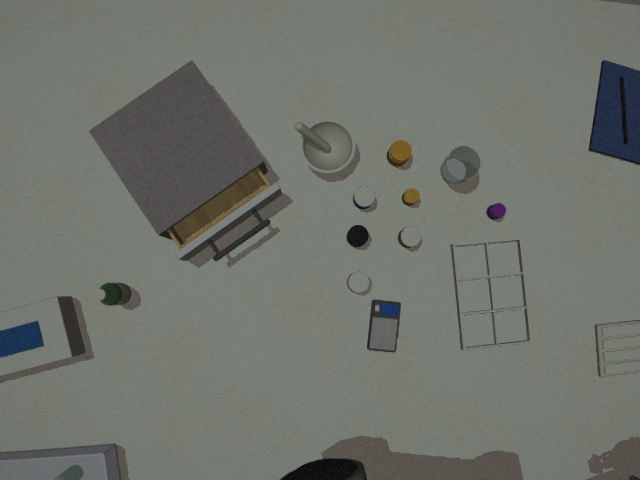

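View pics/scene0.png

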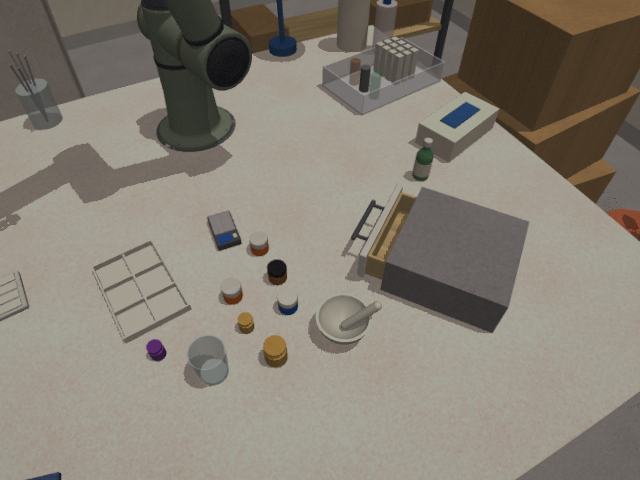

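In the top picture four pots are at (365,198) blue, (358,236) amber, (410,237) orange and (359,282) orange. The scale is at (384,326), the drawer handle at (241,240), and the crate spans (452–528, 240–348).
There are three candidates for the weight: purple (497,211), big brass (400,153) and small brass (411,197). The small brass one fits, as it is not purple and is the smaller of the rest. I'll confirm with a crop.

```bash
python3 - <<'E'
from h import *
import pickle
np.set_printoptions(precision=4,suppress=True)
c=pickle.load(open("top0.pkl","rb"))
save(c,"pics/crop1.png",(330,125,530,275),4)
for n,z,p in [("pots",.042,[(365,198),(358,236),(410,237),(359,282)]),("weight/dec",.036,[(411,197),(400,152),(497,211)]),("scale c",.02,[(373,300),(400,303),(395,352),(368,349)]),("crate",.018,[(452,244),(520,240),(529,342),(462,349)]),("handle ends",.0675,[(215,255),(268,221)]),("cabinet",.1,[(91,130),(192,62),(265,163),(163,236)]),("mortar",.05,[(328,147)]),("bottle",.12,[(104,294)]),("beaker0",0,[(455,170)])]:
    print(n,back(c,p,z)[:,:2].tolist() if 0 else back(c,p,z)[:,:2].round(4).tolist())
E
```

```text
pots [[0.6835, -0.0211], [0.6083, -0.009], [0.6093, -0.1112], [0.5188, -0.013]]
weight/dec [[0.6896, -0.1133], [0.7799, -0.0901], [0.6676, -0.2886]]
scale c [[0.4842, -0.0435], [0.4795, -0.0974], [0.3827, -0.0896], [0.3876, -0.0359]]
crate [[0.6, -0.2013], [0.6123, -0.3434], [0.4056, -0.3643], [0.3903, -0.225]]
handle ends [[0.5619, 0.2634], [0.6295, 0.1652]]
cabinet [[0.7912, 0.5083], [0.9288, 0.3209], [0.7343, 0.1723], [0.5925, 0.3562]]
mortar [[0.7812, 0.0544]]
bottle [[0.4822, 0.4552]]
beaker0 [[0.7555, -0.2115]]
```

View pics/crop1.png

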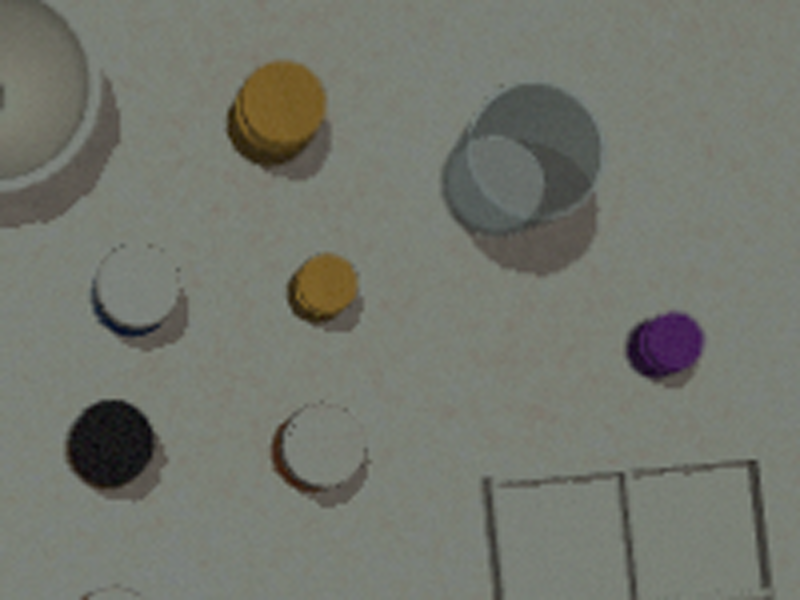

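The crop shows small brass at crop (326,286), i.e. top (411.5,196.5). It is clearly smaller than the brass one at crop (282,108) and isn't purple, so it is the weight. I'll head for the drawer handle first.

```bash
cat >> h.py <<'E'
def plan(pos,heady):
    s=monitor.state(); Rt=R.from_rotvec(s["tool_rot"]).as_matrix()
    h=np.radians(heady); y=np.array([np.cos(h),np.sin(h),0]); z=np.array([0,0,-1.]); x=np.cross(y,z)
    Rn=np.c_[x,y,z]; turn=R.from_matrix(Rt.T@Rn).as_rotvec()
    d=np.array(pos)-s["position"]; sh=1000*Rn.T@d
    print("t",s["time"].__round__(2),"turn",turn.round(3),"n",int(np.ceil(np.linalg.norm(turn)/.17)),"| lift",round(1000*d[2]),"| shift after turn mm",sh.round(1),"n",int(np.ceil(np.linalg.norm(sh)/50)),"gap",round(s["finger_gap"],3),"F",s["force"].round(1),"q6",s["joint_positions"][5].round(2), "pos",s["position"].round(4))
E
python3 -c "
from h import *
plan([.5957,.2143,.22],37)"
```

```text
t 0.1 turn [-1.000e-03 -2.000e-03 -1.827e+00] n 11 | lift -33 | shift after turn mm [344.3 743.8  32.6] n 17 gap 1.004 F [-0.7 -0.4  0.4] q6 1.44 pos [ 0.2089 -0.5083  0.2526]
```

```bash
python3 -m crank '[[0.3,[0,0,0],[0,0,-0.166]],[0.3,[0,0,0],[0,0,-0.166]],[0.3,[0,0,0],[0,0,-0.166]],[0.3,[0,0,0],[0,0,-0.166]],[0.3,[0,0,0],[0,0,-0.166]],[0.3,[0,0,0],[0,0,-0.166]],[0.3,[0,0,0],[0,0,-0.166]],[0.3,[0,0,0],[0,0,-0.166]],[0.3,[0,0,0],[0,0,-0.166]],[0.3,[0,0,0],[0,0,-0.166]],[0.3,[0,0,0],[0,0,-0.166]],[0.3,[20,44,2],[0,0,0]],[0.3,[20,44,2],[0,0,0]],[0.3,[20,44,2],[0,0,0]],[0.3,[20,44,2],[0,0,0]],[0.3,[20,44,2],[0,0,0]],[0.3,[20,44,2],[0,0,0]],[0.3,[20,44,2],[0,0,0]],[0.3,[20,44,2],[0,0,0]],[0.3,[20,44,2],[0,0,0]]]'
python3 -m crank '[[0.3,[20,44,2],[0,0,0]],[0.3,[20,44,2],[0,0,0]],[0.3,[20,44,2],[0,0,0]],[0.3,[20,44,2],[0,0,0]],[0.3,[20,44,2],[0,0,0]],[0.3,[20,44,2],[0,0,0]],[0.3,[20,44,2],[0,0,0]],[0.3,[20,40,0],[0,0,0]],[0.3,[0,0,0],[0,0,0]],[0.3,[0,0,0],[0,0,0]]]'
python3 - <<'E'
from h import *
import pickle
plan([.5957,.2143,.22],37)
c=cam("wrist"); save(c,"pics/w1.png"); pickle.dump(c,open("w1.pkl","wb"))
t=pickle.load(open("top0.pkl","rb"))
E
```

```text
time: 2.6
position: [0.4176, -0.1253, 0.2351]
tool_rot: [-1.403, -2.811, 0.0]
force: [1.2, -0.2, 0.4]
finger_gap: 0.35
grasp_force: 0.0
time: 3.85
position: [0.5984, 0.2098, 0.2206]
tool_rot: [-1.402, -2.81, 0.002]
force: [-0.3, 0.4, 0.0]
finger_gap: 0.347
grasp_force: 0.0
t 3.85 turn [-0.002 -0.    -0.001] n 1 | lift -1 | shift after turn mm [5.2 0.5 0.6] n 1 gap 0.347 F [-0.3  0.4  0. ] q6 1.15 pos [0.5984 0.2098 0.2206]
```

View pics/w1.png

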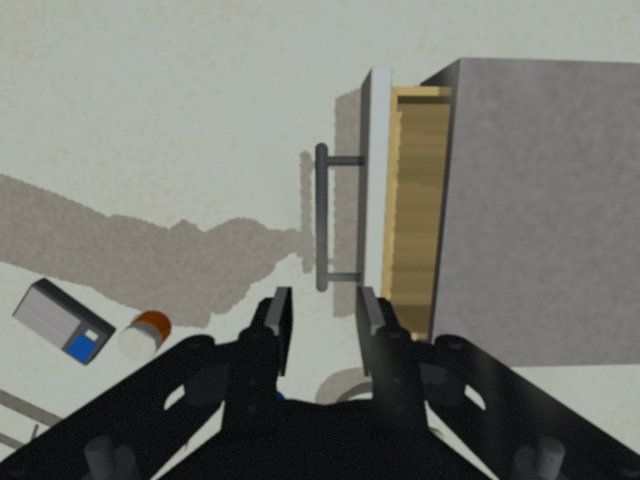

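The handle bar runs from (321,148) to (321,287), vertical in the picture, so the heading is right. The panel's top edge is at about column 380.

```bash
python3 - <<'E'
from h import *
import pickle
c=pickle.load(open("w1.pkl","rb"))
b=back(c,[(321,147),(321,288)],.064); p=back(c,[(391,68),(384,300)],.088); k=back(c,[(461,58)],.1)
print(b,p,k); d=b[0]-b[1]; print(np.linalg.norm(d),np.degrees(np.arctan2(d[1],d[0]))-90,(p[0]-p[1]),np.degrees(np.arctan2(*(p[0]-p[1])[[1,0]]))-90)
m=b.mean(0); print(m); plan([m[0],m[1],.067],37)
E
```

```text
[[0.55372466 0.2645445  0.064     ]
 [0.62745538 0.1661514  0.064     ]] [[0.56063183 0.33674146 0.088     ]
 [0.669907   0.19794459 0.088     ]] [[0.59317283 0.36654246 0.1       ]]
0.12295292212532861 36.84600092874902 [-0.10927517  0.13879687  0.        ] 38.213458912053824
[0.59059002 0.21534795 0.064     ]
t 3.9 turn [-0.001 -0.    -0.001] n 1 | lift -154 | shift after turn mm [  9.5  -2.7 153.8] n 4 gap 0.355 F [-0.1 -0.  -0. ] q6 1.15 pos [0.5985 0.2094 0.2208]
```

```bash
python3 -m crank '[[0.35,[9,-3,30],[0,0,0]],[0.35,[0,0,30],[0,0,0]],[0.35,[0,0,30],[0,0,0]],[0.35,[0,0,25],[0,0,0]],[0.35,[0,0,20],[0,0,0]],[0.35,[0,0,18],[0,0,0]],[1,[0,0,0],[0,0,0]],[1,[0,0,0],[0,0,0]],[1,[0,0,0],[0,0,0]],[1,[0,0,0],[0,0,0]]]'
python3 -c "
from h import *
plan([.5906,.2153,.067],37)"
```

```text
time: 5.15
position: [0.5912, 0.2148, 0.068]
tool_rot: [1.403, 2.81, -0.003]
force: [1.3, -3.9, -5.0]
finger_gap: 0.104
grasp_force: 58.3
t 5.15 turn [-0.001  0.001 -0.001] n 1 | lift -1 | shift after turn mm [ 0.8 -0.2  1. ] n 1 gap 0.104 F [ 1.3 -3.9 -5. ] q6 1.16 pos [0.5912 0.2148 0.068 ]
```

```bash
python3 -m crank '[[1,[0,-5,0],[0,0,0]],[1,[0,-10,0],[0,0,0]],[1,[0,-10,0],[0,0,0]],[1,[0,-10,0],[0,0,0]],[1,[0,-10,0],[0,0,0]],[1,[0,-10,0],[0,0,0]],[1,[0,-10,0],[0,0,0]],[1,[0,-10,0],[0,0,0]],[1,[0,-10,0],[0,0,0]],[1,[0,-10,0],[0,0,0]],[1,[0,-10,0],[0,0,0]],[1,[0,-5,0],[0,0,0]],[1,[0,-5,0],[0,0,0]],[1,[0,0,0],[0,0,0]]]'
python3 -c "
from h import *
plan([.5906,.2153,.067],37)"
```

```text
time: 6.9
position: [0.499, 0.1454, 0.068]
tool_rot: [1.403, 2.81, -0.003]
force: [3.5, -5.6, -10.3]
finger_gap: 0.103
grasp_force: 58.8
t 6.9 turn [-0.001  0.002 -0.001] n 1 | lift -1 | shift after turn mm [  0.7 115.3   1. ] n 3 gap 0.103 F [  3.5  -5.6 -10.3] q6 1.07 pos [0.499  0.1454 0.068 ]
```

```bash
python3 -m crank '[[0.35,[0,0,0],[0,0,0]],[0.35,[0,0,0],[0,0,0]],[0.35,[0,0,-20],[0,0,0]],[0.35,[0,0,-40],[0,0,0]],[0.35,[0,0,-40],[0,0,0]],[-1,[0,0,-40],[0,0,0]],[-1,[0,0,0],[0,0,0]]]'
python3 - <<'E'
from h import *
import pickle
plan([.4335,-.0666,.19],85.6)
c=cam("top"); save(c,"pics/top1.png"); pickle.dump(c,open("top1.pkl","wb"))
E
```

```text
time: 7.78
position: [0.5017, 0.1474, 0.2122]
tool_rot: [1.399, 2.806, 0.008]
force: [0.0, 0.1, -0.4]
finger_gap: 0.742
grasp_force: 0.0
t 7.78 turn [ 0.006  0.006 -0.848] n 5 | lift -22 | shift after turn mm [  51.6 -218.6   22.2] n 5 gap 0.742 F [ 0.   0.1 -0.4] q6 1.07 pos [0.5017 0.1474 0.2122]
```

View pics/top1.png

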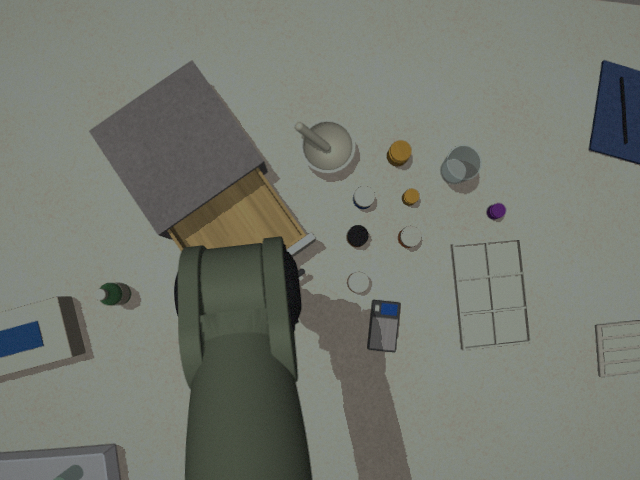

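The drawer stands well open and nothing else has moved; the scale is still at (384,326). Next, above the scale, with a wrist check.

```bash
python3 -m crank '[[-1,[0,0,0],[0,0,-0.17]],[-1,[0,0,0],[0,0,-0.17]],[-1,[0,0,0],[0,0,-0.17]],[-1,[0,0,0],[0,0,-0.17]],[-1,[0,0,0],[0.006,0.006,-0.168]],[-1,[10,-44,4],[0,0,0]],[-1,[10,-44,4],[0,0,0]],[-1,[10,-44,4],[0,0,0]],[-1,[10,-44,4],[0,0,0]],[-1,[11,-43,6],[0,0,0]],[-1,[0,0,0],[0,0,0]],[-1,[0,0,0],[0,0,0]]]'
python3 - <<'E'
from h import *
import pickle
plan([.4335,-.0666,.022],85.6)
c=cam("wrist"); save(c,"pics/w2.png"); pickle.dump(c,open("w2.pkl","wb"))
E
```

```text
time: 9.32
position: [0.431, -0.0675, 0.1871]
tool_rot: [-0.122, -3.131, 0.006]
force: [-0.7, 0.3, -0.0]
finger_gap: 0.997
grasp_force: 0.0
t 9.32 turn [-0.004 -0.008 -0.001] n 1 | lift -165 | shift after turn mm [ -2.5   1.1 165.1] n 4 gap 0.997 F [-0.7  0.3 -0. ] q6 -0.24 pos [ 0.431  -0.0675  0.1871]
```

View pics/w2.png

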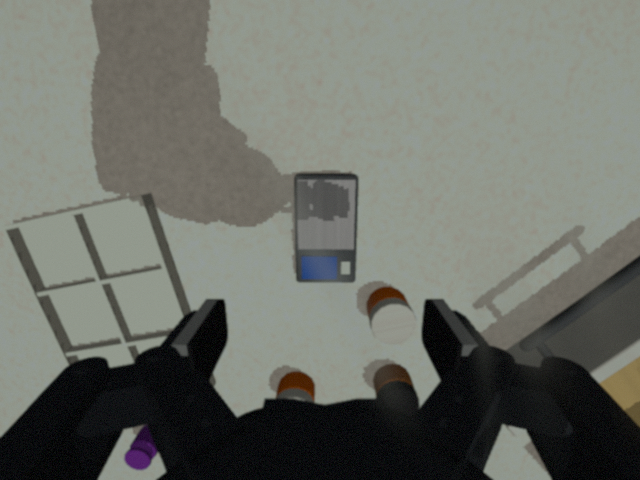

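The scale's corners are at (295,175), (357,175), (356,281) and (297,282), aligned with the jaws.

```bash
python3 - <<'E'
from h import *
import pickle
c=pickle.load(open("w2.pkl","rb"))
b=back(c,[(295,175),(357,175),(356,281),(297,282)],.019); print(b); m=b.mean(0); print(m)
for a,e in((0,3),(1,2)): print(np.degrees(np.arctan2(*(b[e]-b[a])[[1,0]])))
plan([m[0],m[1],.022],85.6)
E
```

```text
[[ 0.38078652 -0.08897252  0.019     ]
 [ 0.38487089 -0.03605003  0.019     ]
 [ 0.48238873 -0.04190286  0.019     ]
 [ 0.47919248 -0.09711151  0.019     ]]
[ 0.43180965 -0.06600923  0.019     ]
-4.7280798466611245
-3.4346618738642176
t 9.38 turn [-0.005 -0.007 -0.   ] n 1 | lift -165 | shift after turn mm [ -0.4   1.2 165.4] n 4 gap 0.998 F [ 0.4  0.5 -0.5] q6 -0.24 pos [ 0.4313 -0.0672  0.1874]
```

```bash
python3 -m crank '[[-1,[0,1,35],[-0.005,-0.007,0]],[-1,[0,0,40],[0,0,0]],[-1,[0,0,35],[0,0,0]],[-1,[0,0,25],[0,0,0]],[-1,[0,0,18],[0,0,0]],[-1,[0,0,12],[0,0,0]],[-1,[0,0,0],[0,0,0]],[1,[0,0,0],[0,0,0]],[1,[0,0,0],[0,0,0]],[1,[0,0,0],[0,0,0]],[1,[0,0,0],[0,0,0]],[1,[0,0,0],[0,0,0]]]'
python3 -c "
from h import *
plan([.4335,-.0666,.022],85.6)"
```

```text
time: 10.88
position: [0.4321, -0.0673, 0.0239]
tool_rot: [0.122, 3.137, -0.001]
force: [-1.3, -0.0, 5.8]
finger_gap: 0.638
grasp_force: 63.8
t 10.88 turn [-0.     0.002 -0.001] n 1 | lift -2 | shift after turn mm [-1.4  0.8  1.9] n 1 gap 0.638 F [-1.3 -0.   5.8] q6 -0.25 pos [ 0.4321 -0.0673  0.0239]
```

```bash
python3 -m crank '[[1,[0,0,-20],[0,0,0]],[1,[0,0,-45],[0,0,0]],[1,[0,0,-45],[0,0,0]],[1,[0,0,-45],[0,0,0]],[1,[0,0,0],[0,0,0.17]],[1,[0,0,0],[0,0,0.17]],[1,[0,0,0],[0,0,0.17]],[1,[0,0,0],[0,0,0.17]],[1,[0,0,0],[0,0,0.168]],[1,[0,0,0],[0,0,0]]]'
python3 -c "
from h import *
plan([.6162,.186,.18],37)"
```

```text
time: 12.12
position: [0.4311, -0.0672, 0.1781]
tool_rot: [1.4, 2.811, -0.0]
force: [0.0, -0.1, -2.4]
finger_gap: 0.641
grasp_force: 64.1
t 12.12 turn [0.    0.001 0.001] n 1 | lift 2 | shift after turn mm [ 90.8 300.2  -1.9] n 7 gap 0.641 F [ 0.  -0.1 -2.4] q6 0.6 pos [ 0.4311 -0.0672  0.1781]
```

```bash
python3 -m crank '[[1,[13,43,0],[0,0,0]],[1,[13,43,0],[0,0,0]],[1,[13,43,0],[0,0,0]],[1,[13,43,0],[0,0,0]],[1,[13,43,0],[0,0,0]],[1,[13,43,0],[0,0,0]],[1,[13,42,0],[0,0,0]],[1,[0,0,0],[0,0,0]],[1,[0,0,0],[0,0,0]]]'
python3 - <<'E'
from h import *
import pickle
plan([.6162,.186,.048],37)
c=cam("wrist"); save(c,"pics/w3.png"); pickle.dump(c,open("w3.pkl","wb"))
o=np.array([.499,.1454,0])+.048*np.array([.799,.602,0]); u=np.array([.799,.602,0]);v=np.array([-.602,.799,0])
print(proj(c,[o+y*v+x*u+[0,0,z] for x,y,z in((0,.099,.088),(0,-.099,.088),(.15,.099,.078),(.15,-.099,.078))]))
E
```

```text
time: 13.25
position: [0.6155, 0.1856, 0.1773]
tool_rot: [-1.4, -2.812, 0.002]
force: [-0.5, -0.7, -2.4]
finger_gap: 0.64
grasp_force: 64.4
t 13.25 turn [-0.002  0.     0.001] n 1 | lift -129 | shift after turn mm [-1.000e-01  9.000e-01  1.293e+02] n 3 gap 0.64 F [-0.5 -0.7 -2.4] q6 1.1 pos [0.6155 0.1856 0.1773]
[[201.90211986  26.6046967 ]
 [228.71021069 337.10993446]
 [461.4714994   33.06272636]
 [431.7450309  329.98272508]]
```

View pics/w3.png

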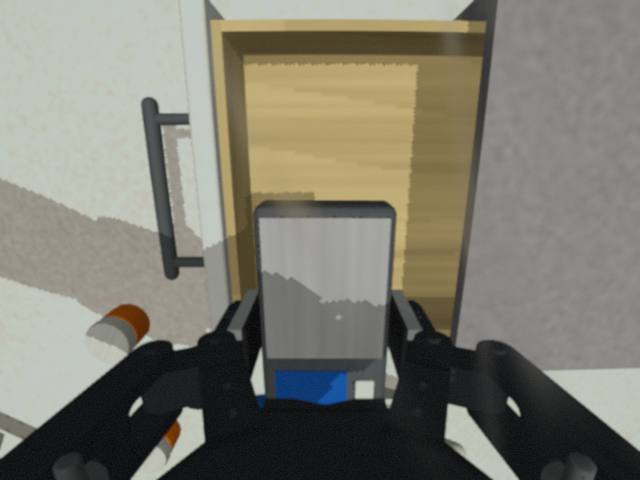

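The scale hangs flat over the open drawer. The wooden front wall's inner edge is near column 226, about 10 mm further in than I assumed, so I'll shift +8 mm inwards and lower it.

```bash
python3 -m crank '[[1,[0,9,30],[-0.002,0,0]],[1,[0,0,30],[0,0,0]],[1,[0,0,25],[0,0,0]],[1,[0,0,18],[0,0,0]],[1,[0,0,12],[0,0,0]],[1,[0,0,8],[0,0,0]],[1,[0,0,4],[0,0,0]],[1,[0,0,1],[0,0,0]],[1,[0,0,0],[0,0,0]]]'
python3 -c "
from h import *
plan([.6162,.186,.048],37)"
```

```text
time: 14.42
position: [0.624, 0.1915, 0.0502]
tool_rot: [1.402, 2.809, 0.003]
force: [0.5, 0.2, -1.8]
finger_gap: 0.636
grasp_force: 64.3
t 14.43 turn [ 0.003  0.001 -0.001] n 1 | lift -2 | shift after turn mm [ 0.3 -9.6  2.2] n 1 gap 0.636 F [ 0.5  0.2 -1.8] q6 1.11 pos [0.624  0.1915 0.0502]
```

```bash
python3 -m crank '[[1,[0,0,2],[0,0,0]],[1,[0,0,1],[0,0,0]],[1,[0,0,0],[0,0,0]],[-0.6,[0,0,0],[0,0,0]],[-0.6,[0,0,0],[0,0,0]],[-0.6,[0,0,0],[0,0,0]],[-0.6,[0,0,-20],[0,0,0]],[-0.6,[0,0,-40],[0,0,0]],[-0.6,[0,0,-45],[0,0,0]],[-0.6,[0,0,-40],[0,0,0]],[-0.6,[0,0,0],[0,0,0]]]'
python3 - <<'E'
from h import *
import pickle
plan([.6896,-.1133,.2],37)
c=cam("wrist"); save(c,"pics/w4.png"); pickle.dump(c,open("w4.pkl","wb"))
c=cam("top"); pickle.dump(c,open("top2.pkl","wb"))
E
```

```text
time: 15.8
position: [0.6258, 0.1918, 0.1962]
tool_rot: [1.399, 2.804, 0.01]
force: [-0.0, -0.1, 0.7]
finger_gap: 0.803
grasp_force: 0.0
t 15.8 turn [ 0.009  0.004 -0.001] n 1 | lift 4 | shift after turn mm [-282.  -132.7   -3.8] n 7 gap 0.803 F [-0.  -0.1  0.7] q6 1.11 pos [0.6258 0.1918 0.1962]
```

View pics/w4.png

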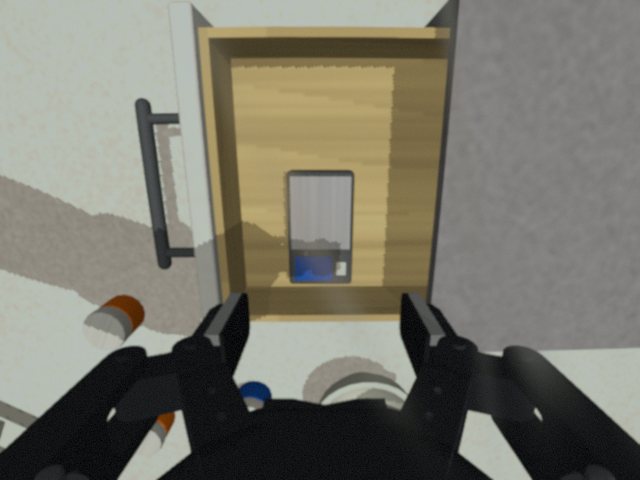

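The scale lies flat in the drawer, at (289–353, 170–283). Now to the weight, keeping the present heading.

```bash
python3 -m crank '[[-0.5,[-40,-19,0],[0.009,0.004,0]],[-0.5,[-40,-19,0],[0,0,0]],[-0.5,[-40,-19,0],[0,0,0]],[-0.5,[-40,-19,0],[0,0,0]],[-0.5,[-40,-19,0],[0,0,0]],[-0.5,[-40,-19,0],[0,0,0]],[-0.5,[-42,-19,0],[0,0,0]],[-0.5,[0,0,0],[0,0,0]],[-0.5,[0,0,0],[0,0,0]]]'
python3 - <<'E'
from h import *
import pickle
plan([.6896,-.1133,.025],37)
c=cam("wrist"); save(c,"pics/w5.png"); pickle.dump(c,open("w5.pkl","wb"))
E
```

```text
time: 17.02
position: [0.6856, -0.1136, 0.19]
tool_rot: [-1.399, -2.802, 0.008]
force: [-0.2, 0.4, -0.3]
finger_gap: 0.751
grasp_force: 0.0
t 17.02 turn [-0.008 -0.006 -0.001] n 1 | lift -165 | shift after turn mm [ -2.1   3.4 165. ] n 4 gap 0.751 F [-0.2  0.4 -0.3] q6 0.66 pos [ 0.6856 -0.1136  0.19  ]
```

View pics/w5.png

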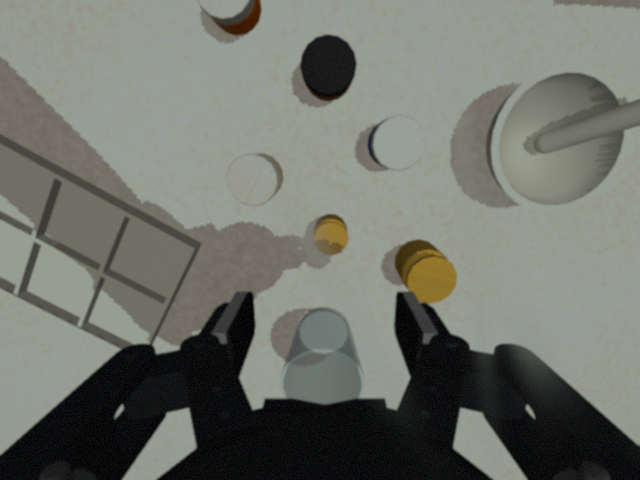

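The weight is centred under the jaws, with its top at (331,238). The beaker's base is at about (323,328), behind on the tool's -x side.

```bash
python3 - <<'E'
from h import *
import pickle
c=pickle.load(open("w5.pkl","rb")); t=pickle.load(open("top2.pkl","rb"))
w=back(c,[(331,240)],.036); print("w",w,"beaker",back(c,[(323,328)],0.003),back(c,[(322,378)],.085),back(t,[(463,161)],.085),"bigbrass",back(c,[(432,277)],.045))
print("pots",back(c,[(253,180),(397,142),(328,65)],.042))
plan([w[0,0],w[0,1],.022],37)
E
```

```text
w [[ 0.69257159 -0.11525134  0.036     ]] beaker [[ 0.74969497 -0.20332816  0.003     ]] [[ 0.7481125  -0.20106805  0.085     ]] [[ 0.75513747 -0.2049255   0.085     ]] bigbrass [[ 0.78022164 -0.08720374  0.045     ]]
pots [[ 0.61135157 -0.11189174  0.042     ]
 [ 0.68446931 -0.02013873  0.042     ]
 [ 0.60867818 -0.00879312  0.042     ]]
t 17.07 turn [-0.008 -0.006 -0.   ] n 1 | lift -168 | shift after turn mm [ -5.9   4.1 168.4] n 4 gap 0.75 F [-0.2 -0.  -0.1] q6 0.66 pos [ 0.6858 -0.113   0.1904]
```

```bash
python3 -m crank '[[-0.5,[-5,4,30],[-0.008,-0.006,0]],[-0.5,[0,0,40],[0,0,0]],[-0.5,[0,0,35],[0,0,0]],[-0.5,[0,0,28],[0,0,0]],[-0.5,[0,0,20],[0,0,0]],[-0.5,[0,0,13],[0,0,0]],[-0.5,[0,0,0],[0,0,0]],[1,[0,0,0],[0,0,0]],[1,[0,0,0],[0,0,0]],[1,[0,0,0],[0,0,0]],[1,[0,0,0],[0,0,0]],[1,[0,0,0],[0,0,0]]]'
python3 -c "
from h import *
plan([.691,-.1143,.022],37)"
```

```text
time: 18.58
position: [0.694, -0.1162, 0.0273]
tool_rot: [1.401, 2.806, 0.0]
force: [-1.0, 0.1, 5.5]
finger_gap: 0.35
grasp_force: 59.4
t 18.57 turn [ 0.003  0.005 -0.001] n 1 | lift -5 | shift after turn mm [ 3.3 -1.2  5.3] n 1 gap 0.35 F [-1.   0.1  5.5] q6 0.66 pos [ 0.694  -0.1162  0.0273]
```

```bash
python3 -m crank '[[1,[0,0,-20],[0.003,0.005,0]],[1,[0,0,-45],[0,0,0]],[1,[0,0,-50],[0,0,0]],[1,[0,0,-50],[0,0,0]],[1,[0,0,0],[0,0,0]]]'
python3 -c "
from h import *
plan([.565,.2698,.18],37)"
```

```text
time: 19.2
position: [0.696, -0.1167, 0.196]
tool_rot: [1.4, 2.806, 0.002]
force: [1.6, -0.4, -2.1]
finger_gap: 0.344
grasp_force: 59.5
t 19.2 turn [ 0.004  0.005 -0.001] n 1 | lift -16 | shift after turn mm [387.5 127.9  16. ] n 9 gap 0.344 F [ 1.6 -0.4 -2.1] q6 0.66 pos [ 0.696  -0.1167  0.196 ]
```

```bash
python3 -m crank '[[1,[43,14,0],[0,0,0]],[1,[43,14,0],[0,0,0]],[1,[43,14,0],[0,0,0]],[1,[43,14,0],[0,0,0]],[1,[43,14,0],[0,0,0]],[1,[43,14,0],[0,0,0]],[1,[43,14,0],[0,0,0]],[1,[43,14,0],[0,0,0]],[1,[43,16,0],[0,0,0]],[1,[0,0,0],[0,0,0]],[1,[0,0,0],[0,0,0]]]'
python3 -c "
from h import *
plan([.565,.2698,.049],37)"
```

```text
time: 20.58
position: [0.5622, 0.2698, 0.19]
tool_rot: [-1.401, -2.808, 0.004]
force: [-1.1, -0.5, -2.2]
finger_gap: 0.352
grasp_force: 59.6
t 20.57 turn [-0.004 -0.002 -0.   ] n 1 | lift -141 | shift after turn mm [ -1.7   2.2 141. ] n 3 gap 0.352 F [-1.1 -0.5 -2.2] q6 1.25 pos [0.5622 0.2698 0.19  ]
```

```bash
python3 -m crank '[[1,[-1,2,35],[-0.004,-0.002,0]],[1,[0,0,35],[0,0,0]],[1,[0,0,30],[0,0,0]],[1,[0,0,18],[0,0,0]],[1,[0,0,12],[0,0,0]],[1,[0,0,7],[0,0,0]],[1,[0,0,3],[0,0,0]],[1,[0,0,2],[0,0,0]],[1,[0,0,0],[0,0,0]]]'
python3 -c "
from h import *
plan([.565,.2698,.049],37)"
```

```text
time: 21.7
position: [0.5654, 0.271, 0.0498]
tool_rot: [1.402, 2.81, 0.004]
force: [0.1, 0.1, -1.3]
finger_gap: 0.347
grasp_force: 59.6
t 21.7 turn [ 0.003 -0.    -0.001] n 1 | lift -1 | shift after turn mm [-0.7 -1.1  0.8] n 1 gap 0.347 F [ 0.1  0.1 -1.3] q6 1.25 pos [0.5654 0.271  0.0498]
```

```bash
python3 -m crank '[[1,[0,0,1],[0,0,0]],[1,[0,0,0],[0,0,0]],[-0.4,[0,0,0],[0,0,0]],[-0.4,[0,0,0],[0,0,0]],[-0.4,[0,0,0],[0,0,0]],[-0.4,[0,0,-20],[0,0,0]],[-0.4,[0,0,-40],[0,0,0]],[-0.4,[0,0,-45],[0,0,0]],[0.35,[0,0,-25],[0,0,0]],[0.35,[0,0,0],[0,0,0]]]'
python3 - <<'E'
from h import *
import pickle
plan([.499,.1454,.18],37)
c=cam("wrist"); save(c,"pics/w6.png"); pickle.dump(c,open("w6.pkl","wb"))
E
```

```text
time: 22.95
position: [0.5665, 0.2712, 0.1807]
tool_rot: [1.401, 2.807, 0.008]
force: [0.2, 0.9, -0.3]
finger_gap: 0.327
grasp_force: 0.0
t 22.95 turn [ 0.007  0.001 -0.001] n 1 | lift -1 | shift after turn mm [ -59.8 -129.6    0.7] n 3 gap 0.327 F [ 0.2  0.9 -0.3] q6 1.25 pos [0.5665 0.2712 0.1807]
```

View pics/w6.png

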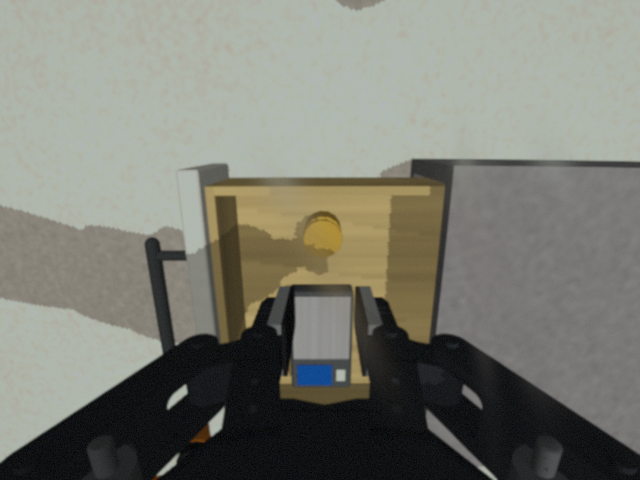

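Both the scale and the standing weight (323,233) are in the drawer. Now I'll grip the handle and slide it shut.

```bash
python3 -m crank '[[0.35,[-20,-43,0],[0.007,0.001,0]],[0.35,[-20,-43,0],[0,0,0]],[0.35,[-20,-44,0],[0,0,0]],[0.35,[0,0,30],[0,0,0]],[0.35,[0,0,35],[0,0,0]],[0.35,[0,0,30],[0,0,0]],[0.35,[0,0,17],[0,0,0]],[1,[0,0,0],[0,0,0]],[1,[0,0,0],[0,0,0]],[1,[0,0,0],[0,0,0]],[1,[0,0,0],[0,0,0]]]'
python3 -c "
from h import *
plan([.5906,.2153,.068],37)"
```

```text
time: 24.38
position: [0.4954, 0.1438, 0.0653]
tool_rot: [-1.401, -2.806, 0.009]
force: [2.3, -0.9, -14.0]
finger_gap: 0.107
grasp_force: 58.2
t 24.38 turn [-0.008 -0.002 -0.001] n 1 | lift 3 | shift after turn mm [ -0.2 119.1  -2.7] n 3 gap 0.107 F [  2.3  -0.9 -14. ] q6 1.07 pos [0.4954 0.1438 0.0653]
```

```bash
python3 -m crank '[[1,[0,3,-1],[0,0,0]],[1,[0,7,0],[0,0,0]],[1,[0,10,0],[0,0,0]],[1,[0,10,0],[0,0,0]],[1,[0,10,0],[0,0,0]],[1,[0,10,0],[0,0,0]],[1,[0,10,0],[0,0,0]],[1,[0,10,0],[0,0,0]],[1,[0,10,0],[0,0,0]],[1,[0,10,0],[0,0,0]],[1,[0,10,0],[0,0,0]],[1,[0,10,0],[0,0,0]],[1,[0,10,0],[0,0,0]],[1,[0,10,0],[0,0,0]],[1,[0,10,0],[0,0,0]],[1,[0,8,0],[0,0,0]],[1,[0,4,0],[0,0,0]],[1,[0,0,0],[0,0,0]]]'
python3 -m crank '[[1,[0,2,0],[0,0,0]],[1,[0,2,0],[0,0,0]],[1,[0,2,0],[0,0,0]],[1,[0,2,0],[0,0,0]],[1,[0,0,0],[0,0,0]]]'
python3 -c "
from h import *
plan([.4954,.1438,.068],37)"
```

```text
time: 26.62
position: [0.6178, 0.2361, 0.0654]
tool_rot: [-1.4, -2.807, 0.007]
force: [3.9, -2.7, -27.1]
finger_gap: 0.104
grasp_force: 58.5
time: 27.25
position: [0.6238, 0.2406, 0.0654]
tool_rot: [-1.4, -2.806, 0.008]
force: [1.8, -3.0, -25.6]
finger_gap: 0.106
grasp_force: 58.6
t 27.25 turn [-0.007 -0.002 -0.001] n 1 | lift 3 | shift after turn mm [  -0.  -160.8   -2.6] n 4 gap 0.106 F [  1.8  -3.  -25.6] q6 1.18 pos [0.6238 0.2406 0.0654]
```

```bash
python3 -m crank '[[1,[0,2,1],[0,0,0]],[1,[0,2,1],[0,0,0]],[1,[0,2,0],[0,0,0]],[1,[0,0,0],[0,0,0]]]'
python3 -m crank '[[1,[0,2,0],[0,0,0]],[1,[0,2,0],[0,0,0]],[1,[0,0,0],[0,0,0]]]'
python3 -m crank '[[1,[0,2,0],[0,0,0]],[1,[0,2,0],[0,0,0]],[1,[0,0,0],[0,0,0]]]'
```

```text
time: 27.75
position: [0.6244, 0.2411, 0.0652]
tool_rot: [-1.4, -2.802, 0.022]
force: [-13.6, -13.1, -3.0]
finger_gap: 0.105
grasp_force: 61.0
time: 28.12
position: [0.6246, 0.2412, 0.0652]
tool_rot: [-1.4, -2.799, 0.033]
force: [-22.2, -21.1, 4.9]
finger_gap: 0.102
grasp_force: 61.9
time: 28.5
position: [0.6246, 0.2413, 0.0652]
tool_rot: [-1.399, -2.795, 0.044]
force: [-32.3, -26.8, 13.7]
finger_gap: 0.107
grasp_force: 62.5
```

The drawer is against its stop. I'll relax the push, release and go up.

```bash
python3 -m crank '[[1,[0,-4,0],[0,0,0]],[1,[0,-4,0],[0,0,0]],[1,[0,0,0],[0,0,0]],[0.35,[0,0,0],[0,0,0]],[0.35,[0,0,0],[0,0,0]],[0.35,[0,0,0],[0,0,0]],[0.35,[0,0,-20],[0,0,0]],[0.35,[0,0,-40],[0,0,0]],[0.35,[0,0,-40],[0,0,0]],[-0.8,[0,0,-30],[0,0,0]],[-0.8,[0,0,0],[0,0,0]]]'
python3 - <<'E'
from h import *
import pickle
plan([.6839,-.0206,.19],37)
c=cam("wrist"); pickle.dump(c,open("w7.pkl","wb")); t=cam("top"); pickle.dump(t,open("top3.pkl","wb"))
a=c["img"][:,:,::-1]; b=t["img"][:,:,::-1]
cv2.imwrite("pics/w7.png",np.hstack([cv2.resize(a,(400,300)),cv2.resize(b[100:370,180:540],(400,300))]))
E
```

```text
time: 29.88
position: [0.6343, 0.247, 0.2033]
tool_rot: [1.399, 2.806, 0.013]
force: [-0.8, -0.6, -0.5]
finger_gap: 0.743
grasp_force: 0.0
t 29.88 turn [0.01  0.002 0.   ] n 1 | lift -13 | shift after turn mm [-243.6 -121.4   13.3] n 6 gap 0.743 F [-0.8 -0.6 -0.5] q6 1.19 pos [0.6343 0.247  0.2033]
```

View pics/w7.png

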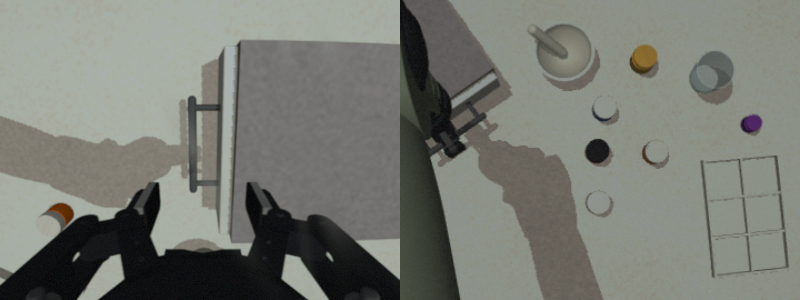

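The drawer is shut and all four pots are where they were. I'll put them in the four corner cells, gripping along the crate's x, in the order orange1, orange2, amber, blue.

```bash
python3 - <<'E'
from h import *
import pickle
t=pickle.load(open("top3.pkl","rb"));
save(t,"pics/crop2.png",(340,180,540,360),3.3)
plan([.6103,-.1115,.16],6.1)
E
```

```text
t 29.98 turn [ 0.002 -0.001  0.539] n 4 | lift -38 | shift after turn mm [-353.   -59.1   38.2] n 8 gap 0.892 F [ 0.1  0.4 -0.6] q6 1.19 pos [0.6316 0.2458 0.1982]
```

View pics/crop2.png

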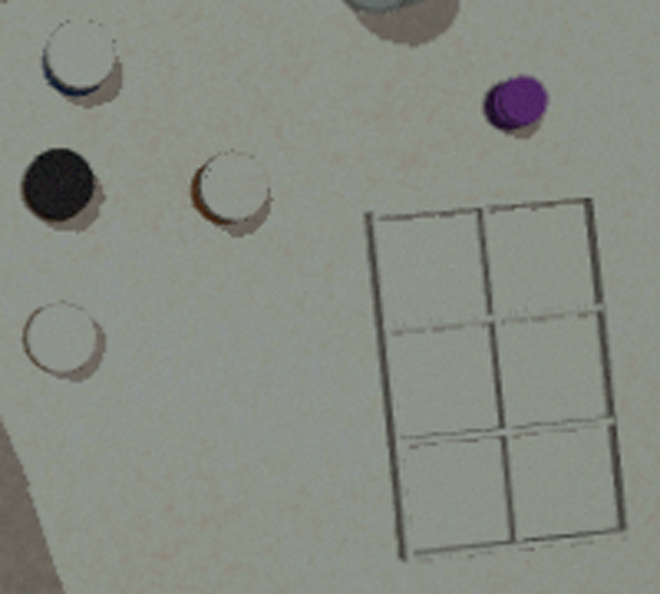

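Lid centres in the crop: blue (83,56), amber (59,185), orange1 (235,187), orange2 (64,340). The crate's corners are at (368,213), (592,199), (625,529) and (402,557).

```bash
python3 - <<'E'
from h import *
import pickle
t=pickle.load(open("top3.pkl","rb"));
f=lambda p,z: back(t,np.array(p,float)/3.3+[340,180]-.35,z)[:,:2]
print("pots b,a,o1,o2",f([(83,56),(59,185),(235,187),(64,340)],.042).round(4))
k=f([(368,213),(592,199),(625,529),(402,557)],.018); m=k.mean(0); print(k.round(4),m)
x=(k[0]+k[1]-k[2]-k[3])/2; print(np.linalg.norm(x),np.linalg.norm(k[0]+k[3]-k[1]-k[2])/2); a=np.arctan2(x[1],x[0]); print(np.degrees(a)); ux=np.array([np.cos(a),np.sin(a)]); uy=np.array([-ux[1],ux[0]])
for i,j in((1,1),(1,-1),(-1,1),(-1,-1)): print(i,j,(m+.07*i*ux+.035*j*uy).round(4))
E
python3 -m crank '[[-0.5,[0,0,0],[0,0,0.135]],[-0.5,[0,0,0],[0,0,0.135]],[-0.5,[0,0,0],[0,0,0.135]],[-0.5,[0,0,0],[0,0,0.135]],[-0.5,[-44,-7,4],[0,0,0]],[-0.5,[-44,-7,4],[0,0,0]],[-0.5,[-44,-7,4],[0,0,0]],[-0.5,[-44,-7,4],[0,0,0]],[-0.5,[-44,-7,4],[0,0,0]],[-0.5,[-44,-7,4],[0,0,0]],[-0.5,[-44,-7,4],[0,0,0]],[-0.5,[-44,-8,4],[0,0,0]],[-0.5,[0,0,0],[0,0,0]],[-0.5,[0,0,0],[0,0,0]]]'
```

```text
pots b,a,o1,o2 [[ 0.6863 -0.0207]
 [ 0.6088 -0.008 ]
 [ 0.6107 -0.1129]
 [ 0.5175 -0.0131]]
[[ 0.5996 -0.1996]
 [ 0.6124 -0.3414]
 [ 0.4097 -0.3643]
 [ 0.3914 -0.2239]] [ 0.50327646 -0.28229398]
0.20672479407273656 0.14198013224534442
6.554300772918924
1 1 [ 0.5688 -0.2395]
1 -1 [ 0.5768 -0.3091]
-1 1 [ 0.4297 -0.2555]
-1 -1 [ 0.4377 -0.3251]
time: 31.72
position: [0.61, -0.1111, 0.1634]
tool_rot: [-2.1, -2.333, 0.006]
force: [-0.3, -0.0, 0.5]
finger_gap: 0.752
grasp_force: 0.0
```

```bash
python3 -m crank '[[-0.5,[1,0,35],[-0.004,-0.003,0]],[-0.5,[0,0,35],[0,0,0]],[-0.5,[0,0,28],[0,0,0]],[-0.5,[0,0,16],[0,0,0]],[-0.5,[0,0,10],[0,0,0]],[-0.5,[0,0,0],[0,0,0]],[1,[0,0,0],[0,0,0]],[1,[0,0,0],[0,0,0]],[1,[0,0,0],[0,0,0]],[1,[0,0,0],[0,0,0]]]'
python3 -c "
from h import *
plan([.6107,-.1122,.04],6.5)"
python3 -m crank '[[1,[0,0,-20],[0,0,0]],[1,[0,0,-40],[0,0,0]],[1,[0,0,-40],[0,0,0]],[1,[0,0,-10],[0,0,0]],[1,[0,0,0],[0,0,0]]]'
python3 -c "
from h import *
plan([.5688,-.2395,.15],6.5)"
```

```text
time: 32.98
position: [0.6108, -0.1115, 0.041]
tool_rot: [2.098, 2.331, -0.004]
force: [-0.7, 0.2, 5.1]
finger_gap: 0.47
grasp_force: 60.7
t 32.98 turn [ 0.002  0.005 -0.009] n 1 | lift -1 | shift after turn mm [-0.6 -0.2  1. ] n 1 gap 0.47 F [-0.7  0.2  5.1] q6 1.17 pos [ 0.6108 -0.1115  0.041 ]
time: 33.6
position: [0.6099, -0.1108, 0.1498]
tool_rot: [2.1, 2.332, -0.005]
force: [0.1, -1.0, -1.4]
finger_gap: 0.474
grasp_force: 60.5
t 33.6 turn [-0.     0.005 -0.009] n 1 | lift 0 | shift after turn mm [-123.3  -55.4   -0.2] n 3 gap 0.474 F [ 0.1 -1.  -1.4] q6 1.17 pos [ 0.6099 -0.1108  0.1498]
```

```bash
python3 -m crank '[[1,[-41,-18,0],[0,0.004,-0.008]],[1,[-41,-18,0],[0,0,0]],[1,[-41,-19,0],[0,0,0]],[1,[0,0,0],[0,0,0]],[1,[0,0,0],[0,0,0]]]'
python3 - <<'E'
from h import *
import pickle
plan([.5688,-.2395,.045],6.5)
c=cam("wrist"); save(c,"pics/w8.png"); pickle.dump(c,open("w8.pkl","wb"))
a=np.radians(6.5);m=np.array([.5033,-.2823]);ux=np.array([np.cos(a),np.sin(a)]);uy=np.array([-ux[1],ux[0]])
print(proj(c,[[*(m+.107*i*ux+.072*j*uy),.018] for i,j in((1,1),(1,-1),(-1,1),(-1,-1),(0,1))]).round())
E
```

```text
time: 34.22
position: [0.5677, -0.2384, 0.1482]
tool_rot: [-2.091, -2.34, 0.002]
force: [-0.0, -0.5, -1.2]
finger_gap: 0.471
grasp_force: 60.6
t 34.23 turn [-0.003 -0.002 -0.001] n 1 | lift -103 | shift after turn mm [ -1.2   1.  103.2] n 3 gap 0.471 F [-0.  -0.5 -1.2] q6 0.94 pos [ 0.5677 -0.2384  0.1482]
[[375. 195.]
 [368. 359.]
 [ 97. 196.]
 [128. 357.]
 [234. 195.]]
```

View pics/w8.png

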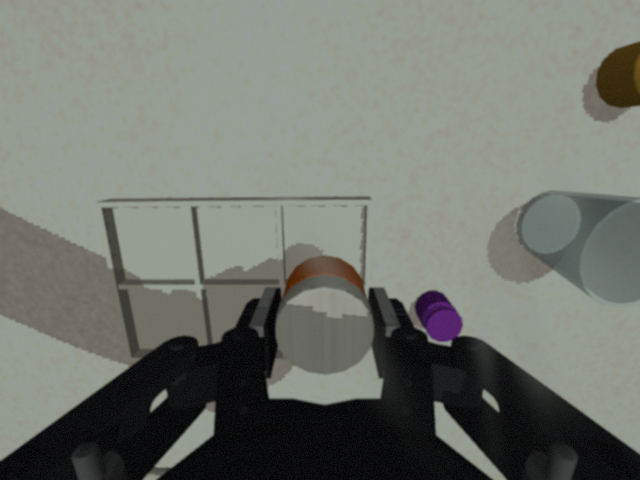

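The crate's top corners are at (370,198) and (100,201), so its centre is about 2 mm further to -y than I had. I'll place orange1 in cell A with that correction.

```bash
python3 -m crank '[[1,[-3,1,30],[-0.003,-0.002,0]],[1,[0,0,30],[0,0,0]],[1,[0,0,20],[0,0,0]],[1,[0,0,12],[0,0,0]],[1,[0,0,8],[0,0,0]],[1,[0,0,4],[0,0,0]],[1,[0,0,0],[0,0,0]]]'
python3 -c "
from h import *
plan([.5688,-.2415,.045],6.5)"
```

```text
time: 35.15
position: [0.5704, -0.2421, 0.0461]
tool_rot: [2.09, 2.341, 0.0]
force: [0.0, 0.6, 0.2]
finger_gap: 0.47
grasp_force: 60.6
t 35.15 turn [ 0.003  0.003 -0.   ] n 1 | lift -1 | shift after turn mm [ 0.7 -1.5  1.1] n 1 gap 0.47 F [0.  0.6 0.2] q6 0.94 pos [ 0.5704 -0.2421  0.0461]
```

Release, lift, go to orange2 at (0.5175, -0.013).

```bash
python3 -m crank '[[1,[0,0,1],[0,0,0]],[-0.3,[0,0,0],[0,0,0]],[-0.3,[0,0,0],[0,0,0]],[-0.5,[0,0,0],[0,0,0]],[-0.5,[0,0,-20],[0,0,0]],[-0.5,[0,0,-40],[0,0,0]],[-0.5,[0,0,-45],[0,0,0]],[-0.5,[0,0,0],[0,0,0]]]'
python3 -c "
from h import *
plan([.518,-.013,.15],6.5)"
```

```text
time: 36.15
position: [0.5724, -0.2432, 0.1541]
tool_rot: [2.085, 2.335, 0.003]
force: [0.5, 0.1, -0.0]
finger_gap: 0.757
grasp_force: 0.0
t 36.15 turn [ 0.008  0.007 -0.   ] n 1 | lift -4 | shift after turn mm [234.9 -27.9   4.1] n 5 gap 0.757 F [ 0.5  0.1 -0. ] q6 0.94 pos [ 0.5724 -0.2432  0.1541]
```

```bash
python3 -m crank '[[-0.5,[47,-6,1],[0.004,0.004,0]],[-0.5,[47,-6,1],[0,0,0]],[-0.5,[47,-6,1],[0,0,0]],[-0.5,[47,-6,1],[0,0,0]],[-0.5,[47,-4,0],[0,0,0]],[-0.5,[0,0,0],[0,0,0]],[-0.5,[0,0,0],[0,0,0]]]'
python3 - <<'E'
from h import *
import pickle
c=cam("wrist"); t=cam("top"); pickle.dump((c,t),open("w9.pkl","wb"))
cv2.imwrite("pics/w9.png",np.hstack([cv2.resize(c["img"][:,:,::-1],(400,300)),cv2.resize(t["img"][130:400,180:540,::-1],(400,300))]))
plan([.518,-.013,.04],6.5)
E
```

```text
time: 37.02
position: [0.5155, -0.0117, 0.1456]
tool_rot: [-2.09, -2.342, 0.001]
force: [0.2, -0.9, 1.3]
finger_gap: 0.749
grasp_force: 0.0
t 37.12 turn [-0.002 -0.001 -0.002] n 1 | lift -106 | shift after turn mm [ -0.8   2.1 105.8] n 3 gap 0.751 F [-0.3  0.5 -0.1] q6 1.29 pos [ 0.5159 -0.0125  0.1458]
```

View pics/w9.png

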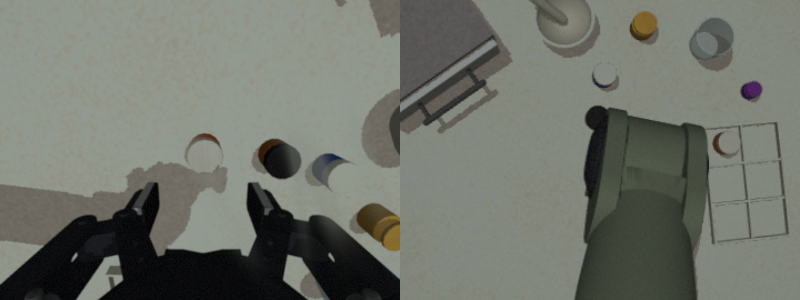

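Orange1 stands upright in its cell, orange2 is under the jaws, and the drawer is shut.

```bash
python3 - <<'E'
from h import *
import pickle
c,t=pickle.load(open("w9.pkl","rb")); p=back(c,[(328,247)],.042); print(p); plan([p[0,0],p[0,1],.04],6.5)
E
python3 -m crank '[[-0.5,[-1,2,35],[0,0,0]],[-0.5,[0,0,30],[0,0,0]],[-0.5,[0,0,20],[0,0,0]],[-0.5,[0,0,12],[0,0,0]],[-0.5,[0,0,7],[0,0,0]],[-0.5,[0,0,0],[0,0,0]],[1,[0,0,0],[0,0,0]],[1,[0,0,0],[0,0,0]],[1,[0,0,0],[0,0,0]],[1,[0,0,0],[0,0,0]]]'
python3 -m crank '[[1,[0,0,-20],[0,0,0]],[1,[0,0,-40],[0,0,0]],[1,[0,0,-40],[0,0,0]],[1,[0,0,-10],[0,0,0]],[1,[0,0,0],[0,0,0]]]'
python3 -c "
from h import *
plan([.4297,-.2575,.15],6.5)"
```

```text
[[ 0.51734791 -0.00842832  0.042     ]]
t 37.12 turn [-0.002 -0.001 -0.002] n 1 | lift -106 | shift after turn mm [  3.9   1.9 105.8] n 3 gap 0.751 F [-0.3  0.5 -0.1] q6 1.29 pos [ 0.5159 -0.0125  0.1458]
time: 38.38
position: [0.5183, -0.0122, 0.0431]
tool_rot: [-2.092, -2.343, -0.001]
force: [-1.2, -0.8, 5.7]
finger_gap: 0.47
grasp_force: 60.4
time: 39.0
position: [0.5179, -0.0122, 0.1524]
tool_rot: [-2.091, -2.342, -0.001]
force: [0.4, 0.1, -0.0]
finger_gap: 0.471
grasp_force: 60.5
t 39.0 turn [-0.001 -0.001 -0.   ] n 1 | lift -2 | shift after turn mm [-233.7 -115.4    2.4] n 6 gap 0.471 F [ 0.4  0.1 -0. ] q6 1.29 pos [ 0.5179 -0.0122  0.1524]
```

```bash
python3 -m crank '[[1,[-39,-19,0],[0,0,0]],[1,[-39,-19,0],[0,0,0]],[1,[-39,-19,0],[0,0,0]],[1,[-39,-19,0],[0,0,0]],[1,[-39,-19,0],[0,0,0]],[1,[-39,-20,0],[0,0,0]],[1,[0,0,0],[0,0,0]],[1,[0,0,0],[0,0,0]]]'
python3 -c "
from h import *
plan([.4297,-.2575,.047],6.5)"
```

```text
time: 40.0
position: [0.4289, -0.2568, 0.1506]
tool_rot: [-2.089, -2.339, -0.0]
force: [-0.2, 0.7, -0.8]
finger_gap: 0.469
grasp_force: 60.6
t 40.0 turn [-0.004 -0.004 -0.001] n 1 | lift -104 | shift after turn mm [ -0.8   0.7 103.6] n 3 gap 0.469 F [-0.2  0.7 -0.8] q6 0.77 pos [ 0.4289 -0.2568  0.1506]
```

```bash
python3 -m crank '[[1,[-1,0,30],[-0.004,-0.004,0]],[1,[0,0,30],[0,0,0]],[1,[0,0,20],[0,0,0]],[1,[0,0,12],[0,0,0]],[1,[0,0,8],[0,0,0]],[1,[0,0,4],[0,0,0]],[1,[0,0,1],[0,0,0]],[1,[0,0,0],[0,0,0]],[-0.3,[0,0,0],[0,0,0]],[-0.3,[0,0,0],[0,0,0]],[-0.5,[0,0,0],[0,0,0]],[-0.5,[0,0,-20],[0,0,0]],[-0.5,[0,0,-40],[0,0,0]],[-0.5,[0,0,-45],[0,0,0]],[-0.5,[0,0,0],[0,0,0]]]'
python3 -c "
from h import *
plan([.6086,-.0084,.15],6.5)"
```

```text
time: 41.88
position: [0.4318, -0.2603, 0.1553]
tool_rot: [2.086, 2.336, 0.0]
force: [0.6, -0.6, -0.8]
finger_gap: 0.752
grasp_force: 0.0
t 41.88 turn [ 0.007  0.007 -0.   ] n 1 | lift -5 | shift after turn mm [230.3 204.2   5.3] n 7 gap 0.752 F [ 0.6 -0.6 -0.8] q6 0.77 pos [ 0.4318 -0.2603  0.1553]
```

```bash
python3 -m crank '[[-0.5,[33,29,1],[0.004,0.004,0]],[-0.5,[33,29,1],[0,0,0]],[-0.5,[33,29,1],[0,0,0]],[-0.5,[33,29,1],[0,0,0]],[-0.5,[33,29,0],[0,0,0]],[-0.5,[33,29,0],[0,0,0]],[-0.5,[32,30,0],[0,0,0]],[-0.5,[0,0,0],[0,0,0]],[-0.5,[0,0,0],[0,0,0]]]'
python3 - <<'E'
from h import *
import pickle
c=cam("wrist"); t=cam("top"); pickle.dump((c,t),open("w10.pkl","wb"))
cv2.imwrite("pics/w10.png",np.hstack([cv2.resize(c["img"][:,:,::-1],(400,300)),cv2.resize(t["img"][130:400,180:540,::-1],(400,300))]))
plan([.6086,-.0084,.04],6.5)
E
```

```text
time: 43.0
position: [0.6055, -0.0072, 0.1467]
tool_rot: [-2.089, -2.341, 0.003]
force: [0.6, 0.1, 0.2]
finger_gap: 0.751
grasp_force: 0.0
t 43.1 turn [-0.003 -0.002 -0.002] n 1 | lift -107 | shift after turn mm [ -0.8   3.  107.3] n 3 gap 0.748 F [-0.5 -0.3 -0.6] q6 1.32 pos [ 0.6055 -0.0079  0.1473]
```

View pics/w10.png

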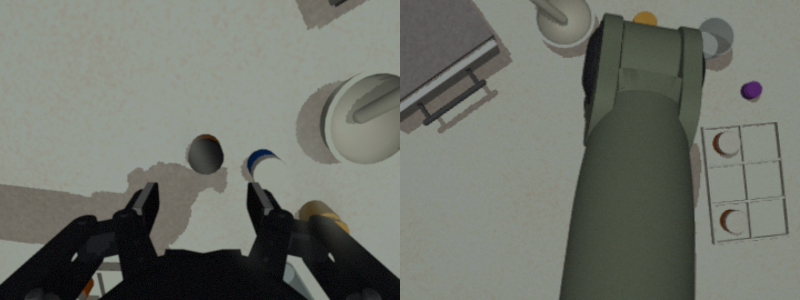

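Two pots stand in their cells, and amber is centred under the jaws at (330,248) full-size. That was the 15th picture viewed, one over the 14 allowed, so I'll verify the rest numerically.

```bash
python3 -m crank '[[-0.45,[-1,3,35],[0,0,0]],[-0.45,[0,0,30],[0,0,0]],[-0.45,[0,0,20],[0,0,0]],[-0.45,[0,0,12],[0,0,0]],[-0.45,[0,0,9],[0,0,0]],[-0.45,[0,0,0],[0,0,0]],[1,[0,0,0],[0,0,0]],[1,[0,0,0],[0,0,0]],[1,[0,0,0],[0,0,0]],[1,[0,0,0],[0,0,0]]]'
python3 -m crank '[[1,[0,0,-20],[0,0,0]],[1,[0,0,-40],[0,0,0]],[1,[0,0,-40],[0,0,0]],[1,[0,0,-10],[0,0,0]],[1,[0,0,0],[0,0,0]]]'
python3 -c "
from h import *
plan([.5768,-.3111,.15],6.5)"
```

```text
time: 44.35
position: [0.6103, -0.0077, 0.043]
tool_rot: [-2.092, -2.343, -0.001]
force: [-0.1, 0.4, 6.2]
finger_gap: 0.467
grasp_force: 60.6
time: 44.98
position: [0.6098, -0.0077, 0.152]
tool_rot: [-2.091, -2.342, -0.0]
force: [0.1, 0.1, -1.3]
finger_gap: 0.47
grasp_force: 60.5
t 44.98 turn [-0.001 -0.001 -0.   ] n 1 | lift -2 | shift after turn mm [-297.7  -67.1    2. ] n 7 gap 0.47 F [ 0.1  0.1 -1.3] q6 1.32 pos [ 0.6098 -0.0077  0.152 ]
```

```bash
python3 -m crank '[[1,[-43,-9,0],[0,0,0]],[1,[-43,-9,0],[0,0,0]],[1,[-43,-10,0],[0,0,0]],[1,[-43,-10,0],[0,0,0]],[1,[-43,-10,0],[0,0,0]],[1,[-43,-10,0],[0,0,0]],[1,[-40,-9,0],[0,0,0]],[1,[0,0,0],[0,0,0]],[1,[0,0,0],[0,0,0]]]'
python3 -c "
from h import *
plan([.5768,-.3111,.047],6.5)"
```

```text
time: 46.1
position: [0.5757, -0.3104, 0.1496]
tool_rot: [-2.089, -2.339, 0.0]
force: [0.5, -0.1, 0.1]
finger_gap: 0.468
grasp_force: 60.5
t 46.1 turn [-0.004 -0.004 -0.001] n 1 | lift -103 | shift after turn mm [ -0.8   1.  102.6] n 3 gap 0.468 F [ 0.5 -0.1  0.1] q6 0.85 pos [ 0.5757 -0.3104  0.1496]
```

```bash
python3 -m crank '[[1,[0,0,30],[-0.004,-0.004,0]],[1,[0,0,30],[0,0,0]],[1,[0,0,20],[0,0,0]],[1,[0,0,12],[0,0,0]],[1,[0,0,7],[0,0,0]],[1,[0,0,4],[0,0,0]],[1,[0,0,1],[0,0,0]],[1,[0,0,0],[0,0,0]],[-0.3,[0,0,0],[0,0,0]],[-0.3,[0,0,0],[0,0,0]],[-0.5,[0,0,0],[0,0,0]],[-0.5,[0,0,-20],[0,0,0]],[-0.5,[0,0,-40],[0,0,0]],[-0.5,[0,0,-45],[0,0,0]],[-0.5,[0,0,0],[0,0,0]]]'
python3 - <<'E'
from h import *
plan([.685,-.0205,.15],6.5)
t=cam("top")["img"].astype(int)
# blue/white lid & orange bits: report non-bench patches near expected pixels
t0=__import__("pickle").load(open("top3.pkl","rb"))["img"].astype(int)
d=np.abs(t-t0).sum(2)[180:215,350:385]; print("blue-pot area change",d.mean())
E
```

```text
time: 47.98
position: [0.5789, -0.3129, 0.1571]
tool_rot: [2.085, 2.335, 0.002]
force: [0.1, 0.2, 0.1]
finger_gap: 0.751
grasp_force: 0.0
t 47.98 turn [ 0.008  0.008 -0.   ] n 1 | lift -7 | shift after turn mm [278.5 138.5   7.1] n 7 gap 0.751 F [0.1 0.2 0.1] q6 0.85 pos [ 0.5789 -0.3129  0.1571]
blue-pot area change 54.500408163265305
```

```bash
python3 -m crank '[[-0.5,[40,20,1],[0.004,0.004,0]],[-0.5,[40,20,1],[0,0,0]],[-0.5,[40,20,1],[0,0,0]],[-0.5,[40,20,1],[0,0,0]],[-0.5,[40,20,0],[0,0,0]],[-0.5,[40,20,0],[0,0,0]],[-0.5,[38,19,0],[0,0,0]],[-0.5,[0,0,0],[0,0,0]],[-0.5,[0,0,0],[0,0,0]]]'
python3 - <<'E'
from h import *
import pickle
c=cam("wrist"); pickle.dump(c,open("w11.pkl","wb"))
g=cv2.medianBlur(cv2.cvtColor(c["img"],cv2.COLOR_RGB2GRAY),5)
h=cv2.HoughCircles(g,cv2.HOUGH_GRADIENT,1,30,param1=60,param2=18,minRadius=20,maxRadius=45)
if h is not None:
    for x,y,r in h[0]:
        if y<330: print(x,y,r,back(c,[(x,y)],.042)[0,:2].round(4),c["img"][int(y),int(x)])
im=c["img"].astype(int); m=((im[...,2]>im[...,0]+35)).astype(np.uint8)
n,l,s,ct=cv2.connectedComponentsWithStats(m)
for i in range(1,n):
    if s[i,4]>40: print("blue",s[i],ct[i],back(c,[ct[i]],.012)[0,:2])
plan([.685,-.0205,.04],6.5)
E
```

```text
time: 49.15
position: [0.6823, -0.0195, 0.1472]
tool_rot: [-2.09, -2.34, 0.003]
force: [-0.1, 0.4, 0.2]
finger_gap: 0.748
grasp_force: 0.0
328.5 244.5 31.1 [ 0.6841 -0.0148] [144 151 140]
422.5 326.5 28.6 [ 0.7636 -0.0719] [62 64 60]
blue [325 214  25  11  87] [335.79310345 217.65517241] [ 0.68855449 -0.00129172]
t 49.2 turn [-0.004 -0.002 -0.001] n 1 | lift -107 | shift after turn mm [ -0.6   2.6 107.5] n 3 gap 0.753 F [ 0.2 -0.2 -0.7] q6 1.32 pos [ 0.6824 -0.0202  0.1475]
```

The blue pot hasn't moved: its lid is at (328,244), where the earlier pots also appeared before their grasps. Grasping it.

```bash
python3 -m crank '[[-0.45,[0,2,35],[0,0,0]],[-0.45,[0,0,30],[0,0,0]],[-0.45,[0,0,20],[0,0,0]],[-0.45,[0,0,12],[0,0,0]],[-0.45,[0,0,9],[0,0,0]],[-0.45,[0,0,0],[0,0,0]],[1,[0,0,0],[0,0,0]],[1,[0,0,0],[0,0,0]],[1,[0,0,0],[0,0,0]],[1,[0,0,0],[0,0,0]]]'
python3 -m crank '[[1,[0,0,-20],[0,0,0]],[1,[0,0,-40],[0,0,0]],[1,[0,0,-40],[0,0,0]],[1,[0,0,-10],[0,0,0]],[1,[0,0,0],[0,0,0]]]'
python3 -c "
from h import *
plan([.4377,-.3271,.15],6.5)"
```

```text
time: 50.45
position: [0.686, -0.0191, 0.0439]
tool_rot: [-2.092, -2.343, -0.001]
force: [-1.1, -0.4, 6.3]
finger_gap: 0.467
grasp_force: 60.8
time: 51.08
position: [0.6856, -0.0192, 0.1535]
tool_rot: [-2.092, -2.342, -0.001]
force: [0.3, -0.6, -1.6]
finger_gap: 0.468
grasp_force: 60.5
t 51.08 turn [-0.001 -0.001 -0.   ] n 1 | lift -3 | shift after turn mm [-277.9 -281.1    3.5] n 8 gap 0.468 F [ 0.3 -0.6 -1.6] q6 1.32 pos [ 0.6856 -0.0192  0.1535]
```

```bash
python3 -m crank '[[1,[-35,-35,0],[0,0,0]],[1,[-35,-35,0],[0,0,0]],[1,[-35,-35,0],[0,0,0]],[1,[-35,-35,0],[0,0,0]],[1,[-35,-35,0],[0,0,0]],[1,[-35,-35,0],[0,0,0]],[1,[-35,-35,0],[0,0,0]],[1,[-33,-36,0],[0,0,0]],[1,[0,0,0],[0,0,0]],[1,[0,0,0],[0,0,0]]]'
python3 -c "
from h import *
plan([.4377,-.3271,.048],6.5)"
```

```text
time: 52.32
position: [0.4368, -0.3263, 0.1515]
tool_rot: [-2.09, -2.339, -0.0]
force: [-0.1, -0.5, -0.9]
finger_gap: 0.467
grasp_force: 60.7
t 52.33 turn [-0.003 -0.004 -0.001] n 1 | lift -103 | shift after turn mm [ -0.9   0.8 103.5] n 3 gap 0.467 F [-0.1 -0.5 -0.9] q6 0.68 pos [ 0.4368 -0.3263  0.1515]
```

```bash
python3 -m crank '[[1,[0,0,30],[-0.003,-0.004,0]],[1,[0,0,30],[0,0,0]],[1,[0,0,20],[0,0,0]],[1,[0,0,12],[0,0,0]],[1,[0,0,8],[0,0,0]],[1,[0,0,4],[0,0,0]],[1,[0,0,1],[0,0,0]],[1,[0,0,0],[0,0,0]],[-0.3,[0,0,0],[0,0,0]],[-0.3,[0,0,0],[0,0,0]],[-0.5,[0,0,0],[0,0,0]],[-0.5,[0,0,-20],[0,0,0]],[-0.5,[0,0,-40],[0,0,0]],[-0.5,[0,0,-45],[0,0,0]],[-0.5,[0,0,-20],[0,0,0]]]'
python3 -m crank '[[-0.5,[45,-10,0],[0,0,0]],[-0.5,[45,-10,0],[0,0,0]],[-0.5,[45,-10,0],[0,0,0]],[-0.5,[45,-10,0],[0,0,0]],[-0.5,[45,-10,0],[0,0,0]],[-0.5,[45,-10,0],[0,0,0]],[-0.5,[0,0,0],[0,0,0]],[-0.5,[0,0,0],[0,0,0]]]'
python3 - <<'E'
from h import *
import pickle
t=cam("top"); s=cam("scene"); pickle.dump((t,s),open("fin.pkl","wb"))
a=np.radians(6.5);m=np.array([.503,-.284]);ux=np.array([np.cos(a),np.sin(a)]);uy=np.array([-ux[1],ux[0]])
g=cv2.medianBlur(cv2.cvtColor(t["img"],cv2.COLOR_RGB2GRAY),3)
o=np.array([340,100]); G=cv2.resize(g[100:370,340:540],None,fx=3,fy=3,interpolation=cv2.INTER_CUBIC)
h=cv2.HoughCircles(G,cv2.HOUGH_GRADIENT,1,40,param1=60,param2=16,minRadius=25,maxRadius=45)
for x,y,r in h[0]:
    p=np.array([x,y])/3+o; w=back(t,[p],.046)[0,:2]; e=w-m
    print(p.round(1),round(r/3,1),w.round(4),"crate xy",(1000*np.array([e@ux,e@uy])).round(),t["img"][int(p[1]),int(p[0])])
t3=pickle.load(open("top0.pkl","rb")); d=lambda b:np.abs(t["img"].astype(int)-t3["img"]).sum(2)[b[1]:b[3],b[0]:b[2]].mean()
for n,b in dict(mortar=(300,118,358,175),beaker=(440,145,485,190),bottle=(95,280,132,308)).items(): print(n,d(b))
# drawer: compare scene pictures' handle with closed pic in top3
c3=pickle.load(open("top3.pkl","rb"))
print("handle dark px")
G=t["img"].sum(2); ys,xs=np.where(G[140:300,150:330]<110); print(len(xs), xs.mean()+150, ys.mean()+140)
u=np.array([.799,.602]);h=np.array([.6246,.2412]);v=np.array([-u[1],u[0]])
for off in(0,-.006,-.012): print(off,proj(t,[[*(h+off*u+k*v),.0675] for k in(-.055,0,.055)]).round(1).tolist(),[int(t["img"][int(round(y)),int(round(x))].sum()) for x,y in proj(t,[[*(h+off*u+k*v),.0675] for k in(-.05,-.03,-.01,.01,.03,.05)])])
E
```

```text
time: 54.2
position: [0.4382, -0.3278, 0.1755]
tool_rot: [2.088, 2.339, -0.001]
force: [0.5, -0.1, -0.1]
finger_gap: 0.752
grasp_force: 0.0
time: 55.2
position: [0.348, -0.0659, 0.1724]
tool_rot: [2.089, 2.341, -0.001]
force: [0.4, -0.4, -0.7]
finger_gap: 0.748
grasp_force: 0.0
[511.2 325.2] 10.3 [ 0.441  -0.3157] crate xy [-65. -24.] [123 128 119]
[452.8 171.2] 12.9 [ 0.7429 -0.195 ] crate xy [248.  61.] [104 110 105]
[400.5 151.2] 11.3 [ 0.7791 -0.0895] crate xy [296. 162.] [118  94  40]
[507.2 254.5] 13.3 [ 0.5801 -0.3061] crate xy [ 74. -31.] [21 18 23]
[475.8 257.8] 14.4 [ 0.5718 -0.2423] crate xy [73. 34.] [123 124 116]
[483.8 330.8] 11.4 [ 0.4292 -0.2603] crate xy [-71.  32.] [122 124 115]
[497.2 211.8] 9.2 [ 0.6645 -0.2855] crate xy [160. -20.] [68 25 83]
mortar 5.965819721718089
beaker 5.917530864197531
bottle 7.858108108108108
handle dark px
87 214.0919540229885 214.5057471264368
0 [[251.7, 205.8], [228.0, 222.4], [204.3, 239.1]] [153, 145, 140, 142, 141, 142]
-0.006 [[253.5, 208.4], [229.8, 225.0], [206.1, 241.7]] [310, 358, 283, 267, 303, 231]
-0.012 [[255.3, 210.9], [231.6, 227.5], [207.9, 244.2]] [376, 376, 369, 366, 369, 374]
```

Three pots, the drawer and the bystanders check out. The blue pot's circle fit was weak (radius 10.3 px), so I'll cross-check it with both cameras.

```bash
python3 - <<'E'
from h import *
import pickle
t,s=pickle.load(open("fin.pkl","rb"))
P=dict(o1=(.5718,-.2423),o2=(.4305,-.2595),am=(.5785,-.312),bl=(.4380,-.3278))
th=np.linspace(0,2*np.pi,16,False)
for n,c in(("top",t),("scene",s)):
    im=c["img"].astype(int)
    for k,(x,y) in P.items():
        print(n,k,"lid",proj(c,[[x,y,.046]])[0].round(),im[tuple(proj(c,[[x,y,.046]])[0].round().astype(int)[::-1])],"base side facing cam",end=" ")
        o=-c["R"].T@c["t"]; d=(o[:2]-[x,y])/np.linalg.norm(o[:2]-[x,y])
        q=proj(c,[[x+.021*d[0],y+.021*d[1],z] for z in(.010,.018,.026,.034)]); print([im[int(round(b)),int(round(a))].tolist() for a,b in q])
    m=((im[...,2]>im[...,0]+25)&(im[...,0]<60)).astype(np.uint8); _,l,st,ct=cv2.connectedComponentsWithStats(m)
    for i in range(1,len(st)):
        if 15<st[i,4]: print("  blue blob",st[i],ct[i].round(1))
# lid gap circle residual: best circle centre by edge strength along predicted rim, blue pot, both cams
for n,c in(("top",t),("scene",s)):
    e=cv2.GaussianBlur(cv2.cvtColor(c["img"],cv2.COLOR_RGB2GRAY),(3,3),0); gr=np.hypot(cv2.Sobel(e,5,1,0),cv2.Sobel(e,5,0,1))
    for k,(x,y) in P.items():
        best=max(((np.mean([gr[int(round(b)),int(round(a))] for a,b in proj(c,[[x+dx+.021*np.cos(f),y+dy+.021*np.sin(f),.046] for f in th])]),dx,dy) for dx in np.arange(-.012,.013,.002) for dy in np.arange(-.012,.013,.002)))
        print(n,k,"best rim",np.round(best,3))
E
```

```text
top o1 lid [476. 258.] [121 124 116] base side facing cam [[86, 75, 62], [62, 35, 16], [61, 27, 10], [66, 32, 10]]
top o2 lid [483. 330.] [122 124 115] base side facing cam [[79, 62, 51], [58, 30, 10], [62, 32, 16], [61, 55, 49]]
top am lid [510. 255.] [16 22 21] base side facing cam [[90, 85, 73], [47, 36, 30], [46, 29, 18], [35, 26, 13]]
top bl lid [517. 327.] [122 125 117] base side facing cam [[46, 52, 60], [14, 23, 43], [13, 26, 49], [48, 54, 60]]
  blue blob [ 591   61   49  102 3610] [617.5 113.1]
  blue blob [502 316   8  17  51] [504.3 323.7]
  blue blob [   0  321   43   36 1062] [ 19.8 338.7]
scene o1 lid [163. 294.] [159 151 142] base side facing cam [[95, 59, 41], [90, 44, 16], [92, 45, 14], [98, 68, 49]]
scene o2 lid [138. 249.] [156 149 139] base side facing cam [[91, 48, 23], [89, 44, 15], [94, 49, 22], [105, 75, 56]]
scene am lid [130. 310.] [27 27 28] base side facing cam [[84, 68, 54], [65, 38, 22], [66, 43, 24], [66, 42, 22]]
scene bl lid [108. 263.] [163 156 143] base side facing cam [[38, 46, 70], [24, 36, 66], [17, 34, 65], [94, 88, 82]]
  blue blob [270   0  26  56 556] [282.5  38.7]
  blue blob [383   0   8   4  29] [386.9   1.5]
  blue blob [441 103  38  25 449] [459.7 114.8]
  blue blob [104 266  19  15 134] [114.5 274.8]
  blue blob [ 30 473  29   7 117] [ 48. 477.]
top o1 best rim [ 1.18124e+02 -2.00000e-03  8.00000e-03]
top o2 best rim [1.16998e+02 4.00000e-03 1.00000e-02]
top am best rim [168.115   0.      0.   ]
top bl best rim [1.4716e+02 4.0000e-03 1.2000e-02]
scene o1 best rim [111.726   0.      0.   ]
scene o2 best rim [1.12619e+02 0.00000e+00 2.00000e-03]
scene am best rim [2.36951e+02 0.00000e+00 2.00000e-03]
scene bl best rim [122.204   0.      0.   ]
```

The scene camera's rim fits put all four pots within 2 mm of their cell positions, upright, so the blue pot is fine. Handing in.

```bash
python3 -c "
from bench import workorder
print(workorder.sign_off())"
```

```text
the job is handed in; nothing more can be done
None
```

The job is handed in, but no verdict came back: the scale (flat) and the small brass weight are in the shut drawer, all four pots stand upright in the crate's corner cells, and the mortar, beaker and bottle are unmoved; I viewed 15 pictures, one over the limit of 14.

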